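# Empty the flask tray into the discard box, shut and pin it

### The job

Carry the white tray by its upright handle and, with its open lip low over the metal discard box, tip it so that the three spent culture flasks slide off into the box, without the robot touching the flasks. Put the empty tray back flat on the worktop, shut the lid of the box, then take the locking pin from its keeper and push it fully home through the lug of the lid and the lug of the box. Leave the tip box, pipette and beaker where they are, and let go of everything.

Things in the scene. Friction and masses are not known exactly. Their poses are not given: they have to be found in the camera images.
- tray_grip (a point): Centre of the upright grip bar of the loose white tray, 80 mm above the tray's underside (0.24 to 0.38 kg empty). Flat-sided bar: 97 mm along the tray's x, 12 mm thick along y, 28 mm tall, on two 13 mm posts at x = +-42 mm outside the 30 mm back wall. Grasp from above, fingers closing along the tray's y. Axes: x across the tray, -y from handle to open lip, z up.
- tray_lip (a point): Middle of the tray's open front edge, on top of its floor (3 mm above the underside): 225 mm from tray_grip along the tray's -y and 77 mm lower. The floor is 156 mm wide (x), 220 mm long (y), 3 mm thick; side walls 24 mm tall; no wall at this end. Same axes as tray_grip.
- flask0_mid (a point): Centre (half-way up) of a rear flask: clear flat culture flask with a white screw cap, 97 mm long along its y (cap at +y), 55 mm wide, 24 mm thick, 30 g, lying flat and loose on the tray. Smooth: starts to slide at a slope of 13 to 20 degrees.
- flask1_mid (a point): Centre (half-way up) of the other rear flask: clear flat culture flask with a white screw cap, 97 mm long along its y (cap at +y), 55 mm wide, 24 mm thick, 30 g, lying flat and loose on the tray. Smooth: starts to slide at a slope of 13 to 20 degrees.
- flask2_mid (a point): Centre (half-way up) of the front flask: clear flat culture flask with a white screw cap, 97 mm long along its y (cap at +y), 55 mm wide, 24 mm thick, 30 g, lying flat and loose on the tray. Smooth: starts to slide at a slope of 13 to 20 degrees.
- box: Metal discard box, immovable: outside 240 mm (x) by 190 mm (y) by 115 mm tall, walls 4 mm, open top. Origin: centre of its underside, z up. The lid hinges on its -y rim and stands open there. The pin lug is at the middle of its +y side (stands out 40 mm, 44 mm wide), the keeper lug with the pin at the middle of its -x side (stands out 48 mm, 40 mm wide, top level with the rim).
- box_mouth (a point): Centre of the box's opening, at the height of the rim (115 mm). Axes of the box.
- lug_hole (a point): Centre of the 14 mm through-hole of the box's lug (10 mm thick), on the lug's upper face, 114 mm above the worktop, 115 mm from the box's centre along its +y. With the lid shut, the lid's lug (6 mm thick, 15 mm hole) lies over it, holes in line, its upper face 7.5 mm above this point. Axes of the box.
- lid (a joint): Lid angle in rad: 0 shut, 1.57 upright, limit 1.9 (leaning back); starts at 1.6 to 1.85. Stiff hinge: stays wherever it is left; 2 to 5 N at the free edge moves it. Metal sheet 240 x 190 x 6 mm with a 3 mm raised panel outside. To shut it, push its outer face from behind (from the box's -y side) near the free edge, over and down. Shut, its top is 121.5 mm (panel 124.5 mm) up.
- lid_hinge (a point): Middle of the lid's hinge axis (along the box's x), at the box's -y rim, 115.5 mm above the worktop. Its axes turn with the lid: y from the hinge to the free edge, z out of the outer face.
- lid_edge (a point): Middle of the lid's free edge, on its outer face: 190 mm from the hinge along the lid's y and 6 mm along its z. The 44 mm wide lug stands out 40 mm beyond this edge. Same axes as lid_hinge.
- pin_grip (a point): Centre of the barrel grip (18 mm diameter, 46 mm tall, taken from above) of the loose steel locking pin, 98 mm long, 80 g. Collar below it: 22 mm diameter, 4 mm thick, underside 27 mm below this point; then a shank 10 mm in diameter, 48 mm long. It stands in the keeper's 14 mm through-hole, collar resting on the keeper, 144 mm from the box's centre along its -x. z up the pin.
- pin_tip (a point): Lower end of the pin's shank (tapered over its last 8 mm), on its axis, 75 mm below pin_grip. When the pin is fully home its collar rests on the lid's lug and this tip is 74 mm above the worktop.
- tip_box: Bystander: white pipette-tip box with a blue clear cover, 84 x 122 x 93 mm. Origin: centre of its underside.
- pipette: Bystander: pipette lying on the worktop along its y, 265 mm long, 32 mm thick. Origin: under its body, at the worktop.
- beaker: Bystander: tall white plastic beaker, 104 mm in diameter, 150 mm tall. Origin: centre of its underside.
Mind the look-alikes: they are no part of the job. What is shaped like the part that bears flask1_mid but green or orange is not meant.

How it is judged:
By the outcome, as a careful person would: the job done as asked, in the order asked, and still so for the second after the job is handed in, with the robot touching nothing.
It also fails if it takes over 72 s, if anything falls off the work surface, if the arm or the gripper's body presses on something with over 40 N, if the wrist force passes 120 N, or if a joint passes its speed limit or range.

### The arm

A 6-joint arm with a two-finger parallel gripper is mounted at the origin on the work surface. World frame = base frame: x ahead of the robot, y to its left, z up, the work surface at z = 0. Lengths are in m, angles in rad, forces in N, time in s.
With the tool pointing down it reaches from about 0.4 to 0.825 m from the base axis. Payload 7 kg.
Tool frame: the origin (TCP) lies at the very end of the fingers, on their centre line; the grasp point (between the pads) lies 19 mm behind it; z points along the fingers, x is the direction in which the jaws open and shut, and the axes are right-handed (so a half turn about z gives the same grasp; the last joint's range is limited). The gripper opens to 88 mm and grips with 3 to 60 N. Pads are 19 mm wide; open, the fingers measure 130 mm over their backs; the gripper's body (78 mm by 193 mm) begins 47 mm behind the grasp point.
Start: joints at [-1.036, 0.359, 0.012, 0, -1.224, -0.288], TCP at [0.165, -0.655, 0.227] pointing down, gripper open.
Joint ranges: [-3.07, 3.07], [-1.43, 2.12], [-1.02, 1.25], [-3.03, 1.67], [-3.05, -0], [-3.03, 3.03]. Speed limits (rad/s): [2.39, 2.39, 3.01, 3.14, 3.14, 3.14].

### API

Orientations are given as [roll, pitch, yaw] about the fixed x, y, z axes, in that order (R = Rz(yaw) Ry(pitch) Rx(roll)).
In Python, from station import telemetry, grab_frame, arm, regions_of, pinpoint gives the robot as it stands. The module is installed in compiled form; this text tells all that it offers.
- The arm moves only by the shell command python3 -m inch 'ROWS' [FORCE]. ROWS is text: rows parted by semicolons, each of 7 numbers parted by spaces: the opening, from 0 (shut) to 1 (fully open), then the shift along the world's x, y, z in cm, then the turn, a rotation vector about the world's x, y, z in degrees. A call has 1 to 12 rows; each row is the pose to reach, as a shift and turn from the pose measured when the call began; what a row does not reach only later rows make up. A row lasts 1/8 s, in which the tool goes at most 62.5 mm and 10.7 degrees, less where a joint would pass 70% of its speed; a pose out of reach is approached as far as the arm can. A call with a gripper value outside its range is refused whole. The fingers move at their own pace and stop on an object; FORCE is the grip in N (left out, the last holds). Time passes only in rows, so rows that repeat a pose let the fingers close. It gives the time, the measured TCP pose, the force and the opening at its end, in the units of the state.
- telemetry.get_state(): the state, without advancing time (a new reading comes with each control period).
- grab_frame(name): name is "scene" or "top"; returns a dict with "pixels" (420x560x3 uint8, red, green, blue), "fx", "fy", "cx", "cy" (pixels), "R" (3x3) and "t" (3): a world point X has camera coordinates R X + t. Camera axes: x right, y down, z forward; pixel columns grow to the right and rows downward; lengths in m; the calibration is good to about 2 mm. A picture is of the moment at which its call begins. There is no depth.
- arm.job_done(): hands the job in, once; it reports no verdict.
Trained networks look in the newest picture that a camera, given by its name, has taken for a name from the list of things; names that differ only in an ending like _2 or _b are one class to them, and where a whole thing is asked for, a point or a joint stands for the part that bears it (a point fixed in the world has none). Each returns a list of dicts, best first, with "p" (0 to 1); they miss things now and then, are a little off and sometimes report something else, mostly with a low value. They report only what shows in the picture. A call takes as long as a camera call. They do not tell look-alikes from the thing itself.
- regions_of(camera, name): "pixels" (420x560 bool, what is visible of it) and "bbox" ([left, top, right, bottom] in pixels, round what is visible of it).
- pinpoint(camera, name): "location" ([column, row] in pixels: a listed point, or the origin of a listed thing).
The state is a dict: "t": time; "q": joint angles; "qd": joint speeds; "joint_efforts": joint torques, N m; "eef_pos": TCP position; "ee_rot": TCP orientation; "force": force on the tool from outside, world axes, zero at the start; "moment": the same for the moment, N m; "width": finger opening in m.
Only numpy, scipy, OpenCV 4.12 (cv2) and the standard library are available. Lean on these libraries where they do the work, as an engineer would, in place of code of your own. Each camera call takes 0.05 s, during which the arm holds its last target. There are 200 camera calls.

## Working session

There is one attempt and no reset: what is moved stays moved. The work goes in short steps, Python scripts to look and compute and a shell command to move; the robot and the scene stay as the last step left them, time stands still between calls to the robot, and variables do not carry over. Pictures are saved under pics/ and viewed, about 8 in all and at most 12, crops included, and the job is handed in when it is done.

```bash
mkdir -p pics; cat > h.py <<'E'
import numpy as np,cv2
from station import telemetry,grab_frame,arm,regions_of,pinpoint
def save(f,name,crop=None,scale=1):
    im=cv2.cvtColor(f["pixels"],cv2.COLOR_RGB2BGR)
    if crop: l,t,r,b=crop; im=im[t:b,l:r]
    if scale!=1: im=cv2.resize(im,None,fx=scale,fy=scale,interpolation=cv2.INTER_CUBIC)
    cv2.imwrite("pics/"+name,im)
def ray(f,p):
    d=np.array([(p[0]-f["cx"])/f["fx"],(p[1]-f["cy"])/f["fy"],1]);R=np.array(f["R"]);t=np.array(f["t"])
    return -R.T@t,R.T@d
def at_z(f,p,z):
    o,d=ray(f,p);return o+d*(z-o[2])/d[2]
def tri(f,p,g,q):
    A=[];b=[]
    for F,P in((f,p),(g,q)):
        o,d=ray(F,P);d=d/np.linalg.norm(d);M=np.eye(3)-np.outer(d,d);A.append(M);b.append(M@o)
    x=np.linalg.solve(sum(A),sum(b)); o,d=ray(f,p);d/=np.linalg.norm(d);o2,d2=ray(g,q);n=np.cross(d,d2);n/=np.linalg.norm(n)
    return x,abs(n@(o-o2))
def proj(f,X):
    c=np.array(f["R"])@np.array(X)+np.array(f["t"]);return np.array([f["fx"]*c[0]/c[2]+f["cx"],f["fy"]*c[1]/c[2]+f["cy"]])
E
python3 - <<'E'
from h import *
np.set_printoptions(precision=3,suppress=True)
F={c:grab_frame(c) for c in("scene","top")}
big=np.hstack([F["scene"]["pixels"],F["top"]["pixels"]])
for c in F: save(F[c],c+"0.png"); print(c,"campos",ray(F[c],(0,0))[0])
Z=dict(tray_grip=.08,tray_lip=.003,flask0_mid=.015,flask1_mid=.015,flask2_mid=.015,box=0,box_mouth=.115,lug_hole=.114,lid_hinge=.1155,lid_edge=None,pin_grip=.145,pin_tip=.067,tip_box=0,pipette=0,beaker=0)
for n,z in Z.items():
    P={c:pinpoint(c,n) for c in F}
    for c in F:
        for r in P[c][:4]: print(n,c,round(r["p"],2),np.array(r["location"]),at_z(F[c],r["location"],z) if z is not None else "")
    if P["scene"] and P["top"]: print("   tri",*tri(F["scene"],P["scene"][0]["location"],F["top"],P["top"][0]["location"]))
s=telemetry.get_state();print(s)
E
```

```text
scene campos [0.809 0.548 0.986]
top campos [0.453 0.004 1.398]
tray_grip scene 0.95 [355.3 324.4] [0.507 0.323 0.08 ]
tray_grip top 0.83 [149.4 233.9] [0.507 0.314 0.08 ]
   tri [0.505 0.319 0.068] 0.005550692376496662
tray_lip scene 0.9 [312.7 258.2] [0.487 0.091 0.003]
tray_lip top 0.66 [240. 242.] [0.493 0.098 0.003]
   tri [0.492 0.097 0.017] 0.001434266876246757
flask0_mid scene 0.85 [352.9 305.9] [0.465 0.263 0.015]
flask0_mid scene 0.46 [352.4 319.4] [0.485 0.293 0.015]
flask0_mid top 0.7 [174.2 251.5] [0.466 0.265 0.015]
   tri [0.466 0.264 0.018] 0.0002974992293523868
flask1_mid scene 0.85 [417.6 320.6] [0.34  0.366 0.015]
flask1_mid scene 0.76 [362.4 377.2] [0.537 0.42  0.015]
flask1_mid scene 0.55 [324.4 315.3] [0.543 0.253 0.015]
flask1_mid top 0.8 [134.2 304.2] [0.33  0.362 0.015]
flask1_mid top 0.78 [179.5 222.7] [0.54  0.253 0.015]
flask1_mid top 0.64 [112.4 221.9] [0.539 0.425 0.015]
   tri [ 0.331  0.365 -0.001] 0.004606320859346205
flask2_mid scene 0.58 [316.9 275.4] [0.506 0.148 0.015]
flask2_mid top 0.91 [219.8 237.5] [0.504 0.149 0.015]
flask2_mid top 0.41 [142.
[... 1366 characters left out ...]
0.00032419660426290784
pipette top 0.62 [140.2 155.4] [0.715 0.364 0.   ]
beaker scene 0.63 [274.  132.6] [ 0.367 -0.415  0.   ]
beaker top 0.63 [432.3 297.7] [ 0.358 -0.402  0.   ]
beaker top 0.56 [312.1 203.7] [ 0.596 -0.088  0.   ]
   tri [ 0.364 -0.404  0.007] 0.014678584881823767
{'t': 1.6, 'q': array([-1.036,  0.359,  0.012, -0.   , -1.224, -0.288]), 'qd': array([ 0.   , -0.   , -0.001, -0.   , -0.   , -0.   ]), 'joint_efforts': array([ -0.   , -58.238,  29.329,   7.002,   0.012,  -0.   ]), 'eef_pos': array([ 0.165, -0.655,  0.227]), 'ee_rot': array([3.142, 0.   , 1.818]), 'force': array([-0.008,  0.202,  0.429]), 'moment': array([ 0.055,  0.018, -0.015]), 'width': 0.08800416874556066}
```

View pics/scene0.png

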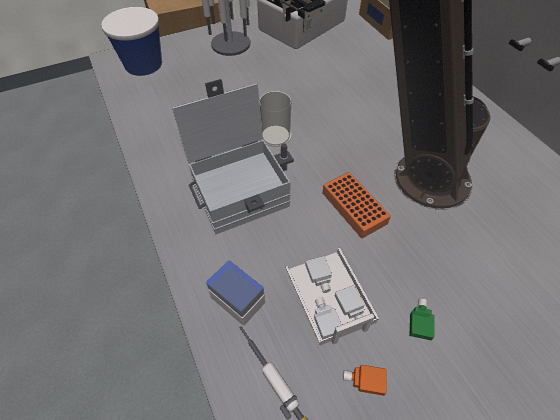

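View pics/top0.png

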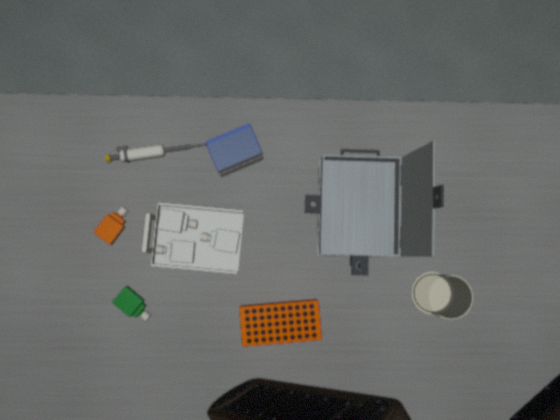

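The scene shows the white tray around scene pixel (335,295) / top (197,240). The box is at top (360,207) with its lid open to the right, its lug at (312,203), and the pin and keeper at (360,265). Possible confusions:
- Flasks: the green one at top (130,302) and the orange one at (111,228) are the look-alikes. The three clear flasks on the tray at (180,222), (174,251) and (220,238) are meant.
- Tray: the orange rack at top (280,323) is not the tray.
- Box: the tip box at (236,152) is not the discard box.

Next I'll check these in a close crop.

```bash
python3 - <<'E'
from h import *
np.set_printoptions(precision=3,suppress=True)
f=grab_frame("top");g=grab_frame("scene")
im=cv2.cvtColor(f["pixels"],cv2.COLOR_RGB2BGR)
a=cv2.resize(im[190:290,130:260],None,fx=4,fy=4,interpolation=cv2.INTER_CUBIC)[:, :]
b=cv2.resize(im[135:280,295:445],None,fx=4,fy=4,interpolation=cv2.INTER_CUBIC)
cv2.imwrite("pics/tray1.png",a);cv2.imwrite("pics/box1.png",b)
for c,F in(("top",f),("scene",g)):
  for n in("tray_grip","box","lid","pin_grip"):
    for r in regions_of(c,n)[:2]:
      m=r["pixels"].astype(np.uint8); q=cv2.minAreaRect(np.argwhere(m)[:,::-1].astype(np.float32))
      print(c,n,round(r["p"],2),r["bbox"],m.sum(),"rect",np.array(cv2.boxPoints(q)).round(1).tolist())
  for i in range(2):
    for n in("lug_hole","tray_grip","pin_grip","lid_edge"): print(c,n,[(round(r["p"],2),np.round(r["location"],1)) for r in pinpoint(c,n)[:2]])
E
```

```text
top tray_grip 0.63 [141.5, 204.3, 245.4, 274.0] 3998 rect [[139.6999969482422, 264.29998779296875], [146.8000030517578, 199.3000030517578], [244.8000030517578, 210.0], [237.6999969482422, 275.0]]
top box 0.67 [199.4, 227.0, 239.9, 251.1] 693 rect [[197.6999969482422, 245.1999969482422], [202.60000610351562, 223.10000610351562], [241.1999969482422, 231.6999969482422], [236.3000030517578, 253.6999969482422]]
top lid 0.97 [399.9, 141.6, 443.7, 252.8] 3875 rect [[399.8999938964844, 255.0], [401.3999938964844, 140.60000610351562], [443.79998779296875, 141.10000610351562], [442.3999938964844, 255.5]]
top lid 0.67 [357.2, 264.3, 366.0, 268.0] 56 rect [[356.0, 262.0], [365.0, 262.0], [365.0, 268.0], [356.0, 268.0]]
top pin_grip 0.64 [355.6, 262.6, 370.1, 268.6] 72 rect [[354.5, 264.5], [360.5, 258.5], [367.0, 265.0], [361.0, 271.0]]
top pin_grip 0.23 [200.0, 225.5, 239.0, 251.2] 690 rect [[197.8000030517578, 245.8000030517578], [202.10000610351562, 224.39999389648438], [240.1999969482422, 232.0], [235.89999389648438, 253.39999389648438]]
top lug_hole [(0.56, array([311.1, 204.7]))]
top tray_
[... 1071 characters left out ...]
lid 0.56 [287.9, 245.9, 380.9, 345.7] 3111 rect [[286.1000061035156, 269.79998779296875], [345.0, 243.39999389648438], [381.1000061035156, 323.79998779296875], [322.1000061035156, 350.20001220703125]]
scene lug_hole [(0.72, array([254.8, 198.3])), (0.69, array([215.3,  93.7]))]
scene tray_grip [(0.84, array([353.3, 321.2]))]
scene pin_grip [(0.68, array([285.6, 149. ]))]
scene lid_edge [(0.6, array([215.2,  95.4])), (0.32, array([326.7, 315.7]))]
scene lug_hole [(0.72, array([254.8, 198.3])), (0.69, array([215.3,  93.7]))]
scene tray_grip [(0.84, array([353.3, 321.2]))]
scene pin_grip [(0.68, array([285.6, 149. ]))]
scene lid_edge [(0.6, array([215.2,  95.4])), (0.32, array([326.7, 315.7]))]
```

View pics/tray1.png

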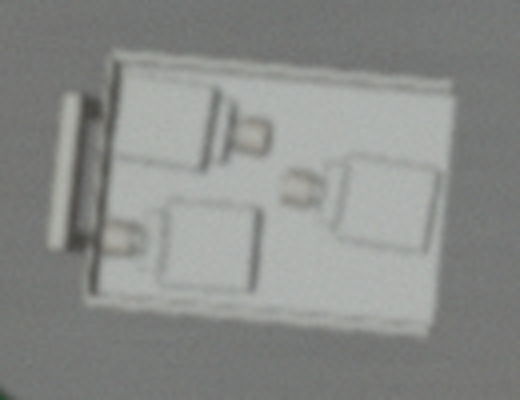

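View pics/box1.png

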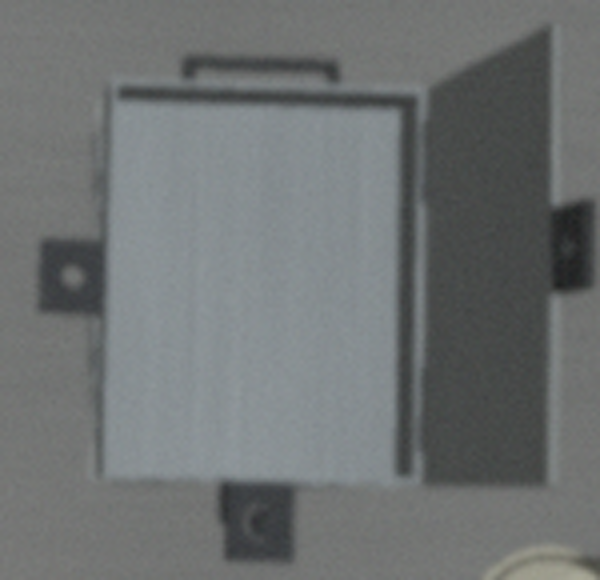

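Crops show the bar centre at about top pixel (146,232), the lug hole at (312.6,203.6), and the pin at about (359,265). Now I'll convert these to positions.

```bash
python3 - <<'E'
from h import *
np.set_printoptions(precision=4,suppress=True)
f=grab_frame("top");g=grab_frame("scene")
T=lambda u,v:((u+.5)/4-.5+130,(v+.5)/4-.5+190)
B=lambda u,v:((u+.5)/4-.5+295,(v+.5)/4-.5+135)
print("bar c",at_z(f,T(65.5,171),.094))
for p in((74,93),(57,249)):print(" bar end",at_z(f,T(*p),.094))
for p in((455,85),(430,335)):print(" lip",at_z(f,T(*p),.003))
for p in((115,52),(88,300)):print(" back wall",at_z(f,T(*p),.03))
print("hole",at_z(f,B(72,276),.114))
for p in((109,86),(102,478),(428,88),(420,480)):print(" rim",at_z(f,B(*p),.115))
for p in((38,240),(40,312)):print(" lug",at_z(f,B(*p),.114))
for p in((226,560),(293,560)):print(" keeper",at_z(f,B(*p),.115))
print("pin top",at_z(f,B(258,521),.165))
print("lid edge",[at_z(f,B(550,255),z) for z in(.3,.305)], tri(f,B(573,246),g,(215,89.5)))
save(g,"sc1.png",(165,70,310,240),4.4) if 0 else None
E
```

```text
bar c [0.5101 0.3193 0.094 ]
 bar end [0.5575 0.3158 0.094 ]
 bar end [0.4629 0.3229 0.094 ]
 lip [0.5742 0.0909 0.003 ]
 lip [0.4123 0.1036 0.003 ]
 back wall [0.5892 0.3059 0.03  ]
 back wall [0.4316 0.3179 0.03  ]
hole [ 0.5849 -0.0815  0.114 ]
 rim [ 0.7003 -0.1024  0.115 ]
 rim [ 0.4643 -0.1009  0.115 ]
 rim [ 0.7027 -0.2952  0.115 ]
 rim [ 0.4662 -0.2907  0.115 ]
 lug [ 0.6063 -0.0609  0.114 ]
 lug [ 0.5629 -0.0626  0.114 ]
 keeper [ 0.4169 -0.1752  0.115 ]
 keeper [ 0.4175 -0.2151  0.115 ]
pin top [ 0.4408 -0.1864  0.165 ]
lid edge [array([ 0.581 , -0.3151,  0.3   ]), array([ 0.5804, -0.3136,  0.305 ])] (array([ 0.5818, -0.3202,  0.3195]), np.float64(0.003686666574883142))
```

```bash
python3 -m inch '1 0 0 6 0 0 0;1 0 0 12 0 0 0;1 2.5 4 16 0 0 0;1 5 8 20 0 0 0;1 28.5 45.5 20 0 0 0;1 28.5 45.5 20 0 0 0;1 28.5 45.5 20 0 0 -10;1 28.5 45.5 20 0 0 -18.6;1 28.5 45.5 20 0 0 -18.6;1 28.5 45.5 20 0 0 -18.6;1 28.5 45.5 20 0 0 -18.6;1 28.5 45.5 20 0 0 -18.6'
```

```text
t: 4.5
eef_pos: [0.4512, -0.1967, 0.4265]
ee_rot: [3.141, -0.0, 1.497]
force: [0.7, 0.7, -0.3]
width: 0.0879
```

```bash
python3 -m inch '1 5.9 51.7 -27 0 0 0;1 5.9 51.7 -27 0 0 0;1 5.9 51.7 -27 0 0 0;1 5.9 51.7 -27 0 0 0;1 5.9 51.7 -27 0 0 0;1 5.9 51.7 -27 0 0 0;1 5.9 51.7 -27 0 0 0;1 5.9 51.7 -27 0 0 0;1 5.9 51.7 -27 0 0 0;1 5.9 51.7 -27 0 0 0;1 5.9 51.7 -32 0 0 0;1 5.9 51.7 -32 0 0 0'
python3 - <<'E'
from h import *
f=grab_frame("scene");save(f,"grip2.png",(270,180,420,360),4)
E
```

```text
t: 6.0
eef_pos: [0.5085, 0.3179, 0.1034]
ee_rot: [-3.137, 0.005, 1.496]
force: [0.1, 0.1, -0.0]
width: 0.0877
```

View pics/grip2.png

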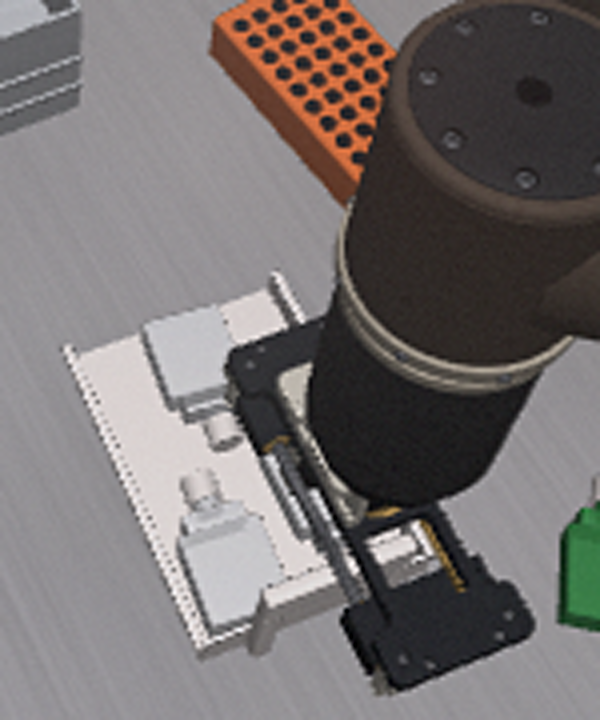

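The bar sits between the open fingers, with the far finger inside the tray clear of the flasks. I'll go down and close.

```bash
python3 -m inch '1 0.2 0.2 -2 0 0 0;1 0.2 0.2 -3.9 0 0 0;1 0.2 0.2 -3.9 0 0 0;0 0.2 0.2 -3.9 0 0 0;0 0.2 0.2 -3.9 0 0 0;0 0.2 0.2 -3.9 0 0 0;0 0.2 0.2 -3.9 0 0 0;0 0.2 0.2 -3.9 0 0 0;0 0.2 0.2 -3.9 0 0 0;0 0.2 0.2 -3.9 0 0 0' 55
```

```text
t: 7.3
eef_pos: [0.5119, 0.3209, 0.067]
ee_rot: [-3.14, 0.003, 1.496]
force: [0.4, -0.5, -0.3]
width: 0.023
```

```bash
python3 -m inch '0 0 0 -0.2 0 0 0;0 0 0 -0.2 0 0 0;0 0 0 -0.2 0 0 0;0 0 0 -0.2 0 0 0' 55
```

```text
t: 7.8
eef_pos: [0.5119, 0.3208, 0.0648]
ee_rot: [-3.14, 0.003, 1.496]
force: [0.6, -0.2, -2.2]
width: 0.012
```

```bash
python3 -m inch '0 0 0 1 0 0 0;0 0 0 3 0 0 0;0 0 0 6 0 0 0;0 0 0 10 0 0 0;0 0.4 -1.2 14 0 0 0;0 1.2 -4 16.5 0 0 0;0 2.2 -7.5 18 0 0 0.5;0 3.4 -11.5 18 0 0 1.4;0 4.6 -15.5 18 0 0 2.3;0 5.9 -19 18 0 0 3.2;0 6.8 -22 18 0 0 3.8;0 7.2 -23.1 18 0 0 3.8' 55
python3 - <<'E'
from h import *
f=grab_frame("scene");g=grab_frame("top")
np.set_printoptions(precision=3,suppress=True)
for n in("tray_lip","tray_grip","flask2_mid"):
    a=pinpoint("scene",n);b=pinpoint("top",n)
    print(n,[(round(r["p"],2),np.array(r["location"])) for r in a[:1]+b[:1]],tri(f,a[0]["location"],g,b[0]["location"]) if a and b else "")
save(f,"carry.png",(150,60,450,360),2)
print(telemetry.get_state()["moment"])
E
```

```text
t: 9.3
eef_pos: [0.5837, 0.0883, 0.245]
ee_rot: [-3.14, 0.003, 1.561]
force: [-0.3, 1.3, -3.7]
width: 0.0117
tray_lip [(0.89, array([243.4, 173.8])), (0.59, array([342.5, 201.1]))] (array([ 0.586, -0.146,  0.164]), np.float64(0.002963123292552355))
tray_grip [(0.84, array([280. , 215.1]))] 
flask2_mid [(0.68, array([253.7, 180.2])), (0.91, array([315.2, 206.7]))] (array([ 0.574, -0.084,  0.196]), np.float64(0.009175845700447594))
[ 0.285 -0.019 -0.026]
```

View pics/carry.png

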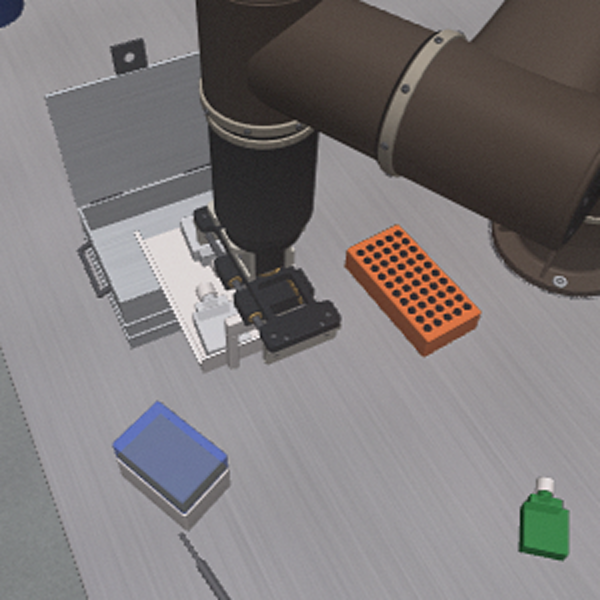

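```bash
python3 -m inch '0 0 -0.3 0.6 3 0 0;0 0 -0.65 1.1 6 0 0;0 0 -1.2 1.8 10 0 0;0 0 -1.8 2.4 13.5 0 0;0 0 -2.5 2.9 17 0 0;0 0 -3.2 3.3 20 0 0;0 0 -3.8 3.8 22.5 0 0;0 0 -4.5 4.25 25 0 0;0 0 -5.1 4.7 27.5 0 0;0 0 -5.8 5.3 30 0 0;0 0 -6.6 5.9 32.5 0 0;0 0 -7.3 6.6 35 0 0' 55
python3 - <<'E'
from h import *
f=grab_frame("scene");g=grab_frame("top")
for c in("scene","top"):
  for n in("flask0_mid","flask2_mid","tray_lip"): print(c,n,[(round(r["p"],2),np.round(r["location"])) for r in pinpoint(c,n)[:4]])
print(telemetry.get_state()["moment"])
a=cv2.resize(f["pixels"][120:280,180:340],None,fx=2.5,fy=2.5);b=cv2.resize(g["pixels"][130:290,270:430],None,fx=2.5,fy=2.5)
cv2.imwrite("pics/tip.png",np.hstack([a,b])[:,:,::-1])
E
```

```text
t: 11.2
eef_pos: [0.5835, 0.0176, 0.311]
ee_rot: [-3.135, -0.609, 1.563]
force: [-0.4, 0.8, -2.4]
width: 0.0118
scene flask0_mid [(0.34, array([267., 169.])), (0.3, array([248., 185.])), (0.29, array([236., 298.]))]
scene flask2_mid [(0.64, array([238., 176.]))]
scene tray_lip [(0.87, array([248., 185.])), (0.68, array([235., 301.]))]
top flask0_mid []
top flask2_mid [(0.71, array([375., 214.]))]
top tray_lip []
[-2.35701875 -0.01728614 -0.00558503]
```

View pics/tip.png

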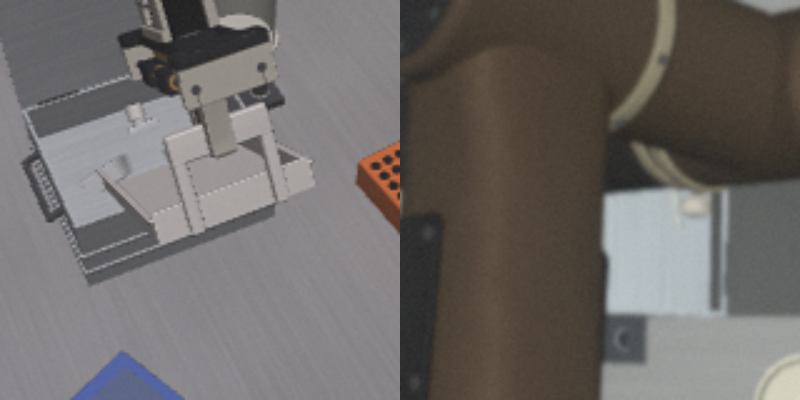

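The tray is tipped and looks nearly empty. Two flasks show in the box (scene crop (135,120) and (110,175)). I'll tip a bit more, hold, then back off while still tilted.

```bash
python3 -m inch '0 0 -0.9 0.8 3 0 0;0 0 -1.6 1.3 5.5 0 0;0 0 -1.6 1.3 5.5 0 0;0 0 -1.6 1.3 5.5 0 0;0 0 -1.6 1.3 5.5 0 0;0 0 -1.4 2 5.5 0 0;0 0 -1.2 4 5.5 0 0;0 0 0 8 5.5 0 0;0 0 3 12 5 0 0;0 0 7 14 3 0 0;0 0 11 14 0 0 0;0 0 15 13 -5 0 0'
python3 - <<'E'
from h import *
f=grab_frame("scene");g=grab_frame("top")
for c in("scene","top"):
  for n in("flask0_mid","flask1_mid","flask2_mid","tray_grip"): print(c,n,[(round(r["p"],2),np.round(r["location"])) for r in pinpoint(c,n)[:5]])
print(telemetry.get_state()["force"])
a=cv2.resize(f["pixels"][70:330,180:340],None,fx=2.3,fy=2.3);b=cv2.resize(g["pixels"][80:340,250:430],None,fx=2.3,fy=2.3)
cv2.imwrite("pics/tip2.png",np.hstack([a,b])[:,:,::-1])
E
```

```text
t: 13.1
eef_pos: [0.5835, 0.169, 0.4438]
ee_rot: [-3.14, -0.519, 1.564]
force: [1.4, -0.0, -3.0]
width: 0.0118
scene flask0_mid []
scene flask1_mid [(0.79, array([423., 320.])), (0.57, array([366., 376.]))]
scene flask2_mid []
scene tray_grip [(0.67, array([302., 182.])), (0.46, array([282., 392.]))]
top flask0_mid []
top flask1_mid []
top flask2_mid []
top tray_grip []
[-0.96780867 -0.96198639 -1.72685675]
```

View pics/tip2.png

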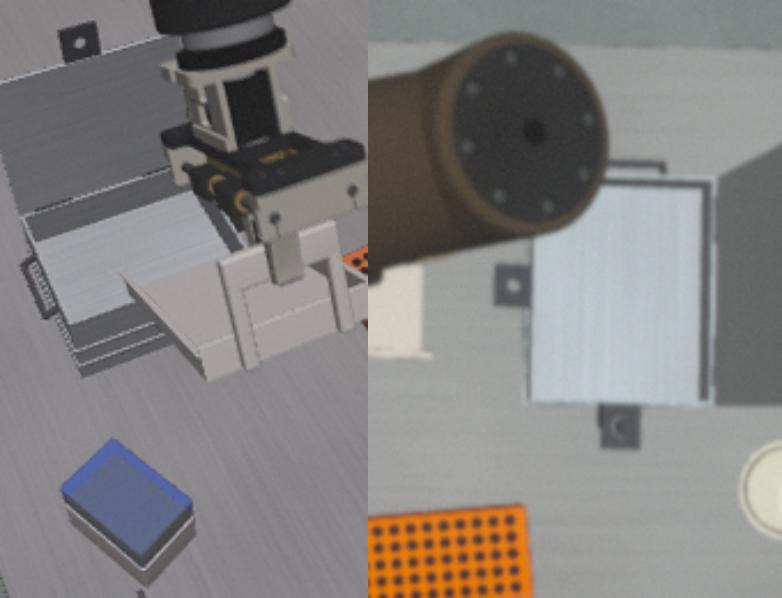

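The tray looks empty, but no flasks show in the visible part of the box. The arm hides one corner, so I'll level the tray away from the box and look again.

```bash
python3 -m inch '0 -1.5 3 -2 -4 0 0;0 -3 7 -5 -11 0 0;0 -5 11 -9 -19 0 0;0 -7.2 15.2 -14.4 -26 0 0;0 -7.2 15.2 -18 -29.7 0 0;0 -7.2 15.2 -22 -29.7 0 0;0 -7.2 15.2 -26 -29.7 0 0;0 -7.2 15.2 -29 -29.7 0 0;0 -7.2 15.2 -31 -29.7 0 0;0 -7.2 15.2 -32.5 -29.7 0 0;0 -7.2 15.2 -32.5 -29.7 0 0'
python3 - <<'E'
from h import *
f=grab_frame("scene");g=grab_frame("top")
print(telemetry.get_state()["force"])
for c in("scene","top"):
  for n in("flask0_mid","flask2_mid","tray_lip"): print(c,n,[(round(r["p"],2),np.round(r["location"])) for r in pinpoint(c,n)[:5]])
a=cv2.resize(f["pixels"][70:370,160:400],None,fx=2,fy=2);b=cv2.resize(g["pixels"][140:290,300:450],None,fx=2,fy=2)
b=np.vstack([b,cv2.resize(g["pixels"][180:330,130:280],None,fx=2,fy=2)])
cv2.imwrite("pics/lvl.png",np.hstack([a,b])[:,:,::-1])
E
```

```text
t: 14.98
eef_pos: [0.5118, 0.3181, 0.1151]
ee_rot: [-3.139, -0.001, 1.561]
force: [-0.4, 0.4, -2.3]
width: 0.0115
[-0.58306553  0.54534533 -2.52867783]
scene flask0_mid [(0.57, array([243., 197.]))]
scene flask2_mid []
scene tray_lip [(0.71, array([307., 254.]))]
top flask0_mid []
top flask2_mid []
top tray_lip [(0.92, array([241., 234.])), (0.59, array([237., 154.])), (0.48, array([430., 295.]))]
```

View pics/lvl.png

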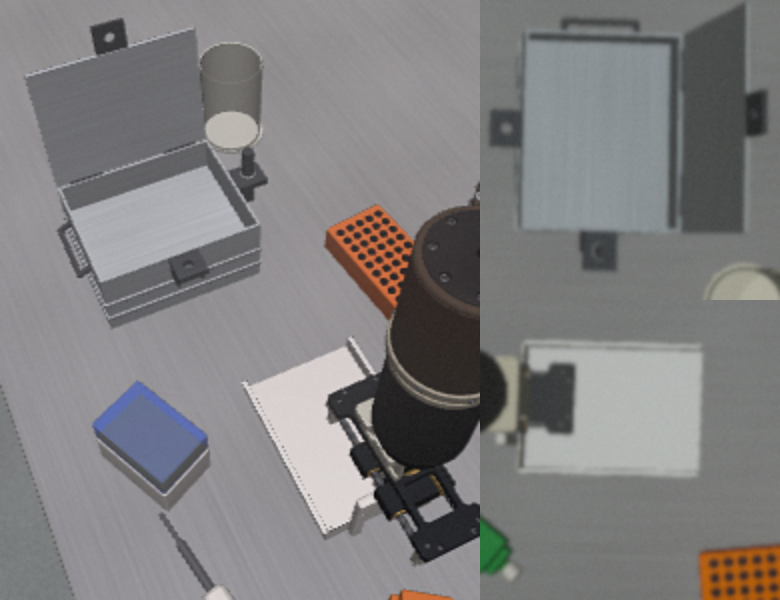

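The tray is clear as far as I can see, and the load dropped by about 1.2 N against 0.88 N for three flasks. No flasks are on the worktop. Next: set the tray down, let go, and check the rear of the tray.

```bash
python3 -m inch '0 0 0.3 -2 0 0 0;0 0 0.3 -3.8 0 0 0;0 0 0.3 -4.6 0 0 0;0 0 0.3 -4.9 0 0 0;0 0 0.3 -5 0 0 0'
```

```text
t: 16.0
eef_pos: [0.5123, 0.3224, 0.0671]
ee_rot: [3.142, -0.004, 1.563]
force: [-0.3, 0.5, -2.1]
width: 0.0118
```

```bash
python3 - <<'E'
from h import *
f=grab_frame("top");g=grab_frame("scene")
B=lambda u,v:((u+.5)/4-.5+295,(v+.5)/4-.5+135)
# height of the bright surface at inner -y wall
o,d=ray(f,B(401,300)); k=(-.289-o[1])/d[1]; print("bright surf z at -y wall",(o+k*d))
b=at_z(f,B(401,300),.003); print("if floor:",b)
for r in regions_of("scene","flask2_mid")[:5]+regions_of("top","flask2_mid")[:5]: print(round(r["p"],2),r["bbox"],r["pixels"].sum())
print(telemetry.get_state()["force"],telemetry.get_state()["eef_pos"])
E
```

```text
bright surf z at -y wall [ 0.57805215 -0.289       0.07021195]
if floor: [ 0.58438143 -0.3038397   0.003     ]
[ 0.46205238 -0.71884107 -1.85766709] [0.51225112 0.32242316 0.06723155]
```

```bash
python3 -m inch '0 0 0 -0.3 0 0 0;0 0 0 -0.5 0 0 0;0.4 0 0 -0.4 0 0 0;0.7 0 0 -0.4 0 0 0;1 0 0 -0.4 0 0 0;1 0 0 -0.4 0 0 0;1 0 0 -0.4 0 0 0;1 0 0 4 0 0 0;1 0 0 10 0 0 0;1 0 0 16 0 0 0;1 0 -4 22 0 0 0;1 0 -8 26 0 0 0'
```

```text
t: 17.7
eef_pos: [0.5122, 0.2444, 0.3267]
ee_rot: [3.141, -0.004, 1.564]
force: [1.0, -0.2, -0.5]
width: 0.0878
```

```bash
python3 - <<'E'
from h import *
np.set_printoptions(precision=3,suppress=True)
print(telemetry.get_state()["q"])
f=grab_frame("top");g=grab_frame("scene")
a=cv2.resize(f["pixels"][180:290,120:270],None,fx=2.6,fy=2.6);b=cv2.resize(g["pixels"][60:360,150:450],(390,390))
a=cv2.copyMakeBorder(a,0,390-a.shape[0],0,0,cv2.BORDER_CONSTANT)
cv2.imwrite("pics/rel.png",np.hstack([a,b])[:,:,::-1])
E
```

```text
[ 0.788  0.131 -0.065 -0.002 -1.371 -2.365]
```

View pics/rel.png

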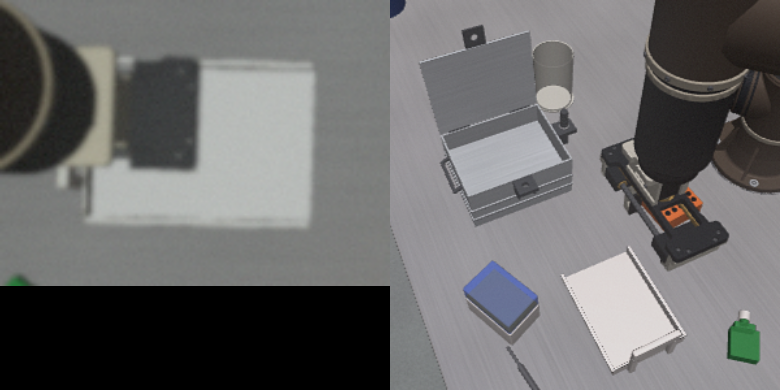

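The tray is flat and empty. Moving the closed gripper round behind the lid.

```bash
python3 -m inch '0 0 -3 5 0 0 8;0 1 -9 8 0 0 18;0 1.5 -15 10.3 0 0 28;0 2 -21 11.5 0 0 38;0 2.5 -27 11.5 0 0 48;0 3 -33 11.5 0 0 58;0 3.5 -39 11.5 0 0 68;0 4 -45 11.5 0 0 78;0 4.5 -51 11.5 0 0 88;0 5 -57 11.5 0 0 90;0 5.8 -63 11.5 0 0 90;0 5.8 -63 11.5 0 0 90' 40
```

```text
t: 19.3
eef_pos: [0.5718, -0.3903, 0.4443]
ee_rot: [3.132, -0.012, 3.129]
force: [-0.6, 0.4, -0.6]
width: 0.0007
```

```bash
python3 -m inch '0 0 0 -6 0 0 0;0 0 0 -12 0 0 0;0 0 0 -15.2 0 0 0;0 0 1 -15.2 0 0 0;0 0 4 -15.2 0 0 0;0 0 6.2 -15.4 0 0 0;0 0 7.9 -15.8 0 0 0;0 0 10.3 -15.9 0 0 0;0 0 12.3 -16.2 0 0 0;0 0 14.6 -16.8 0 0 0;0 0 16.5 -17.7 0 0 0;0 0 16.5 -17.7 0 0 0'
python3 - <<'E'
from h import *
f=grab_frame("scene")
save(f,"lid.png",(150,50,350,250),2.5); print([r["location"] for r in pinpoint("scene","lid_edge")[:1]])
E
```

```text
t: 20.8
eef_pos: [0.5713, -0.2235, 0.2663]
ee_rot: [3.131, -0.014, 3.131]
force: [-0.0, 0.2, 1.4]
width: 0.0004
[[233.3, 128.4]]
```

View pics/lid.png

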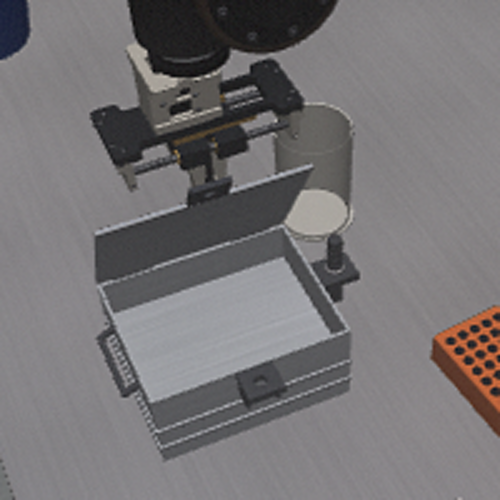

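The lid is following the finger, at about 60° now. On round and down.

```bash
python3 -m inch '0 0 1.9 -1.1 0 0 0;0 0 3.5 -2.4 0 0 0;0 0 5.2 -4.1 0 0 0;0 0 6.4 -5.8 0 0 0;0 0 7.6 -7.9 0 0 0;0 0 8.3 -9.8 0 0 0;0 0 8.7 -11.2 0 0 0;0 0 9 -12.7 0 0 0;0 0 9.1 -13.8 0 0 0;0 0 9.1 -14.3 0 0 0;0 0 9.1 -14.5 0 0 0'
```

```text
t: 22.28
eef_pos: [0.5713, -0.1339, 0.1245]
ee_rot: [3.132, -0.013, 3.131]
force: [-13.6, 9.4, 31.6]
width: 0.0003
```

```bash
python3 -m inch '0 0 0 4 0 0 0;0.5 0 1 9 0 0 0;0.6 -2 5 13 0 0 -10;0.6 -5 8 15 0 0 -20;0.6 -8 12 15 0 0 -30;0.6 -12 16 15 0 0 -40;0.6 -13 16.4 15 0 0 -50;0.6 -13 16.4 15 0 0 -60;0.6 -13 16.4 15 0 0 -70;0.6 -13 16.4 15 0 0 -80;0.6 -13 16.4 15 0 0 -89.5;0.6 -13 16.4 15 0 0 -89.5'
python3 - <<'E'
from h import *
np.set_printoptions(precision=4,suppress=True)
f=grab_frame("top");g=grab_frame("scene")
for c,F in(("top",f),("scene",g)):
  for n,z in(("pin_grip",.142),("lid_edge",.1215),("lug_hole",.1215)):
    print(c,n,[(round(r["p"],2),np.round(r["location"],1),at_z(F,r["location"],z)) for r in pinpoint(c,n)[:2]])
a=cv2.resize(f["pixels"][135:285,300:420],None,fx=4,fy=4,interpolation=cv2.INTER_CUBIC)
b=cv2.resize(g["pixels"][125:225,235:310],None,fx=4,fy=4,interpolation=cv2.INTER_CUBIC)
b=cv2.copyMakeBorder(b,0,600-b.shape[0],0,0,cv2.BORDER_CONSTANT)
cv2.imwrite("pics/pin.png",np.hstack([a,b])[:,:,::-1])
E
```

```text
t: 23.78
eef_pos: [0.4413, 0.0299, 0.2747]
ee_rot: [3.132, -0.013, 1.57]
force: [-0.3, -1.1, 0.1]
width: 0.0525
top pin_grip [(0.61, array([361.6, 266.8]), array([ 0.4362, -0.1957,  0.142 ]))]
top lid_edge [(0.81, array([321.5, 203. ]), array([ 0.586 , -0.1022,  0.1215]))]
top lug_hole [(0.89, array([310.5, 204.1]), array([ 0.5829, -0.076 ,  0.1215]))]
scene pin_grip [(0.4, array([282.9, 149.9]), array([ 0.4386, -0.199 ,  0.142 ]))]
scene lid_edge [(0.87, array([250.2, 194.2]), array([ 0.5847, -0.1044,  0.1215]))]
scene lug_hole [(0.56, array([252.2, 199.3]), array([ 0.5868, -0.0857,  0.1215]))]
```

View pics/pin.png

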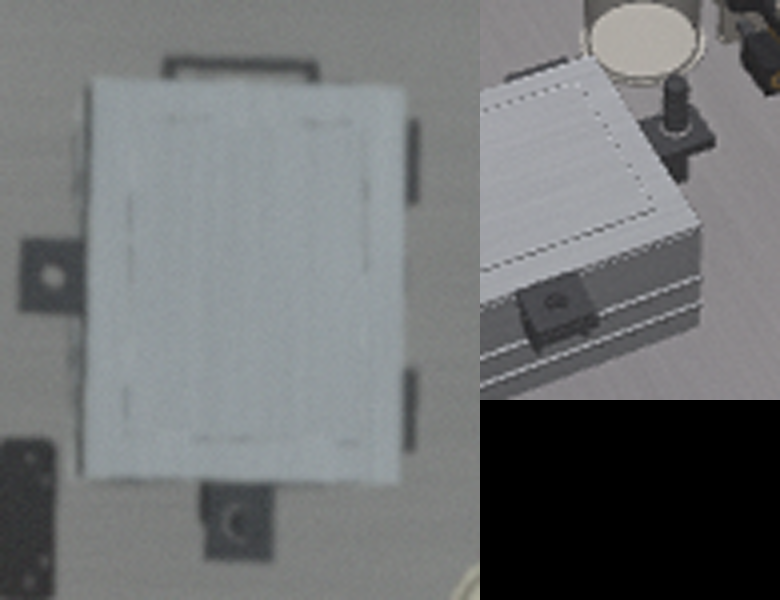

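The lid is flat and shut. The lid's lug lies over the box lug at top crop (53,277), with the hole lit through. The pin is upright in the keeper at scene (284,150). That was the 12th picture viewed, so I work from numbers only from here.

```bash
python3 - <<'E'
from h import *
from scipy.optimize import least_squares
np.set_printoptions(precision=4,suppress=True)
f=grab_frame("top");g=grab_frame("scene")
B=lambda u,v:((u+.5)/4-.5+300,(v+.5)/4-.5+135)
# bright lid mask in top
G=cv2.cvtColor(f["pixels"],cv2.COLOR_RGB2GRAY)
# hole: bright blob inside dark lug
w=G[197:211,306:320].astype(int);print(w)
corners=[B(92,78),B(82,478),B(407,88),B(400,483)]
C=np.array([at_z(f,c,.1215) for c in corners]);print(C)
for m in regions_of("top","lid")[:1]:
    P=np.argwhere(m["pixels"])[:,::-1].astype(float);W=np.array([at_z(f,p,.1215)[:2] for p in P],np.float32)
    print("lid rect",m["p"],m["bbox"],cv2.minAreaRect(W))
# bright mask
m=((G>140)).astype(np.uint8);m[:, :310]=0
n,L,S,_=cv2.connectedComponentsWithStats(m[135:285,300:420]);k=1+np.argmax(S[1:,4]);P=np.argwhere(L==k)[:,::-1]+[300,135]
W=np.array([at_z(f,p,.1215)[:2] for p in P],np.float32);print("bright rect",S[k],cv2.minAreaRect(W))
# pin features
print("pin top",tri(f,B(242,521),g,(284,145.5)), "scene collar",at_z(g,(284,157),.119))
print("scene barrel mid",at_z(g,(284,150),.142))
hs=((555-480+.5)/4-.5+235,(302+.5)/4-.5+125);print("hole scene",hs,at_z(g,hs,.1215),"hole top",at_z(f,B(53,277),.1215),at_z(f,B(53,277),.112))
p=G[255:276,352:370].astype(int);print(p)
E
```

```text
[[ 69  66  72  72  72  66  66  71  70  66  71  72  75  74]
 [ 69  70  68  72  70  67  68  70  69  71  71  72  70  73]
 [ 68  69  67  68  69  69  70  67  69  70  67  69  66  72]
 [ 69  69  65  69  72  72  76  71  67  64  68  71  69  71]
 [ 69  67  69  68  77  87  91  89  82  70  66  69  72  71]
 [ 69  71  69  75  85 102 112 110 102  87  74  69  70  70]
 [ 67  68  68  73  91 111 122 119 114  99  79  72  69  71]
 [ 70  70  72  71  92 110 122 122 117 108  84  67  71  69]
 [ 70  68  71  74  81  99 113 116 114  99  80  71  69  70]
 [ 69  65  68  71  79  85  93 103  98  87  74  71  68  75]
 [ 72  67  65  67  71  72  82  83  81  73  69  71  68  69]
 [ 72  68  70  71  68  71  73  74  72  71  69  70  72  70]
 [ 72  70  68  71  66  70  67  68  77  72  69  70  70  71]
 [ 70  65  70  67  69  67  66  68  68  73  70  71  68  68]]
[[ 0.7039 -0.1036  0.1215]
 [ 0.4643 -0.1003  0.1215]
 [ 0.7014 -0.2931  0.1215]
 [ 0.4644 -0.2892  0.1215]]
lid rect 0.79 [305.9, 152.9, 403.3, 255.2] ((0.5848639011383057, -0.1768961250782013), (0.2290606051683426, 0.23957234621047974), 89.35340881347656)
bright rect [  
[... 1284 characters left out ...]
 66  69  70  78 101 118]
 [ 69  71  72  76  88  84  71  60  64  66  67  68  69  69  68  76  99 119]
 [ 71  67  71  73  82  81  78  72  69  67  68  66  64  64  65  79 102 117]
 [ 70  69  67  71  73  83  84  83  79  72  71  69  65  64  67  80 101 116]
 [ 69  64  70  70  72  72  75  75  77  74  68  70  66  67  67  77  97 116]
 [ 68  64  67  69  69  67  71  72  72  70  68  70  68  72  69  81 101 117]
 [ 68  69  65  68  66  69  66  68  71  70  69  69  68  69  71  82 100 116]
 [ 68  70  71  69  69  70  68  70  70  69  73  73  72  66  73  78 100 120]
 [ 83  81  82  79  81  79  79  82  82  80  78  78  79  77  78  87 102 115]
 [106 105 105 104  98  98 101 103 101 101 101 101  96  95  97  98 110 122]]
```

```bash
python3 -m inch '0.6 -0.1 -5 0 0 0 0;0.6 -0.1 -11 0 -0.7 0.5 -0.6;0.6 -0.1 -17 0 -0.7 0.5 -0.6;0.6 -0.1 -22.5 -1 -0.7 0.5 -0.6;0.6 -0.1 -22.5 -4 -0.7 0.5 -0.6;0.6 -0.1 -22.5 -7 -0.7 0.5 -0.6;0.6 -0.1 -22.5 -7 -0.7 0.5 -0.6;0.6 -0.1 -22.5 -7 -0.7 0.5 -0.6' 25
```

```text
t: 25.32
eef_pos: [0.441, -0.195, 0.2056]
ee_rot: [3.14, 0.0, 1.559]
force: [-0.3, -0.4, 0.2]
width: 0.0524
```

```bash
python3 -m inch '0.6 0 0 -3 0 0 0;0.6 0 0 -6 0 0 0;0.6 0 0 -7.6 0 0 0;0.6 0 0 -7.7 0 0 0;0 0 0 -7.7 0 0 0;0 0 0 -7.7 0 0 0;0 0 0 -7.7 0 0 0;0 0 0 -7.7 0 0 0;0 0 0 -7.7 0 0 0;0 0 0 -7.7 0 0 0' 25
```

```text
t: 26.58
eef_pos: [0.4413, -0.195, 0.129]
ee_rot: [3.139, 0.0, 1.56]
force: [-1.0, 0.2, 3.5]
width: 0.0172
```

```bash
python3 -m inch '0 0 0 0.5 0 0 0;0 0 0 2 0 0 0;0 0 0 5 0 0 0;0 0 0 8 0 0 0;0 0 0 9 0 0 0;0 0 0 9 0 0 0' 25
python3 - <<'E'
from h import *
np.set_printoptions(precision=4,suppress=True)
f=grab_frame("top");g=grab_frame("scene")
print(telemetry.get_state()["width"],telemetry.get_state()["force"])
for n in("pin_grip","pin_tip"):
  for c,F,z in(("scene",g,.232 if n=="pin_grip" else .157),("top",f,.157)):
    print(n,c,[(round(r["p"],2),np.round(r["location"],1),at_z(F,r["location"],z)) for r in pinpoint(c,n)[:2]])
for r in regions_of("scene","pin_tip")[:2]:print(r["p"],r["bbox"],r["pixels"].sum())
print("expected grip,tip px",proj(g,(.441,-.195,.232)),proj(g,(.441,-.195,.157)))
G=cv2.cvtColor(g["pixels"],cv2.COLOR_RGB2GRAY)
u,v=proj(g,(.441,-.195,.185)).astype(int); print(u,v);print(G[v-8:v+24:2,u-14:u+15].astype(int))
E
```

```text
t: 27.32
eef_pos: [0.4414, -0.1949, 0.2195]
ee_rot: [3.138, 0.0, 1.559]
force: [-0.1, -0.1, -1.9]
width: 0.0176
0.01724759623599137 [ 0.5454  0.0423 -1.396 ]
pin_grip scene [(0.55, array([287.1, 124.1]), array([ 0.4242, -0.2032,  0.232 ]))]
pin_grip top []
pin_tip scene [(0.55, array([284.9, 145.4]), array([ 0.432 , -0.1995,  0.157 ]))]
pin_tip top []
0.25 [205.6, 260.1, 266.4, 320.2] 2227
expected grip,tip px [282.9376 127.7537] [282.7902 147.3745]
282 140
[[164 165 164 163 165 163 167 164 166 166 167 170 160  74  72  77  78  84
   92  89  86  81  90  89  89  88  91  88  87]
 [166 165 165 165 165 166 165 164 165 166 167 161 121  90  70  78  87  90
   88  64  51  71  91  89  88  90  87  85  86]
 [164 166 165 167 162 164 164 165 166 164 167 167 160  81  91 103  69  88
   88  87  81  86  87  92 115 126 135 136 131]
 [165 164 164 166 167 164 165 167 165 166 166 165 166 166 123  69  77  94
  137 145 103 161 166 129 131 131 132 132 132]
 [164 168 165 164 165 164 165 165 168 164 164 165 168 166 126  67  73  75
   99 107 153 118 131 131 131 131 130 134 135]
 [155 170 167 165 166 167 167 166
[... 598 characters left out ...]
134 136 133 135 132 134 136 133 100  97  65  67
   67  69  73 105 135 134 133 129 131 131 129]
 [159 157 159 156 157 145 133 133 101  98  67  72  71  70  73  71  71  72
   69  69  70  75 106 135 134 132 129 130 130]
 [161 160 159 160 159 161 152  67  71  69  75  71  70  68  54  52  57  64
   68  74  75  76  71  81 134 133 133 130 130]
 [160 157 158 159 159 158 163 166  74  68  72  72  71  63  94 117 112  66
   71  69  71  71  71  71  69 104 135 132 130]
 [159 159 158 155 157 156 156 159 154  88  68  73  75  71  70  67  72  72
   70  72  73  72  62  57  46  67 135 132 132]
 [160 164 157 157 157 157 158 153 157 155 106  67  71  67  72  73  70  60
   50  48  46  46  57  89  97 139 136 129 130]]
```

```bash
python3 -m inch '0 2 1.5 0 0 0 0;0 5.5 4.3 0 0 0 0;0 9.5 7.4 0 0 0 0;0 13 10 0 0 0 0;0 14.5 11.3 0 0 0 0;0 14.5 11.3 -1 0 0 0;0 14.5 11.3 -2.1 0 0 0;0 14.5 11.3 -2.1 0 0 0;0 14.5 11.3 -2.1 0 0 0'
python3 - <<'E'
from h import *
np.set_printoptions(precision=4,suppress=True,linewidth=250)
f=grab_frame("top");g=grab_frame("scene");s=telemetry.get_state();print(s["eef_pos"],s["force"])
tip=s["eef_pos"]-[0,0,.062];print("tip proj",proj(g,tip),"hole proj",proj(g,(.5858,-.0822,.1215)))
G=cv2.cvtColor(g["pixels"],cv2.COLOR_RGB2GRAY)
u,v=proj(g,tip).astype(int); print(u-14,v-16);print(G[v-16:v+20,u-14:u+15].astype(int))
E
```

```text
t: 28.8
eef_pos: [0.5856, -0.0826, 0.1976]
ee_rot: [3.141, 0.0, 1.559]
force: [0.1, -0.0, -0.1]
width: 0.0172
[ 0.5859 -0.0824  0.1979] [-0.4231 -0.1614 -1.3664]
tip proj [252.7003 196.7898] hole proj [253.0662 200.09  ]
238 180
[[167 168 163 ...  50  52  57]
 [166 167 170 ...  53  44  43]
 [170 167 169 ...  41  40  39]
 ...
 [170 113  90 ...  97  96  94]
 [ 82  79  95 ...  93  92  93]
 [ 97  95  95 ...  93  95 121]]
```

```bash
python3 - <<'E'
from h import *
import sys
np.set_printoptions(threshold=sys.maxsize,linewidth=250)
g=grab_frame("scene")
G=cv2.cvtColor(g["pixels"],cv2.COLOR_RGB2GRAY)
print(G[182:208,240:268])
E
```

```text
[[170 169 170 171 172 165  34  53  53  53  68  89  51  52  52  63  91  86  54  52  54  54  47  43  42  40  43  42]
 [168 168 165 166 168 166  91  40  52  51  54  50  52  53  50  53  60  63  55  48  40  47  43  41  42  39  44  66]
 [164 168 167 169 171 171 168  36  54  51  53  54  54  53  52  53  51  38  44  41  43  42  37  44  67  72 101 101]
 [171 169 168 167 170 171 163  66  47  52  53  53  56  52  44  43  47  45  43  38  44  56  73 104 100  98  97  96]
 [169 170 168 169 169 171 167 119  33  41  47  45  43  43  45  44  42  40  43  71 100  99  99  95  97  95  96  96]
 [169 169 170 168 170 171 170 123  52  43  43  44  43  46  41  48  69  85 102  97  97  98  95  97  96  94  96  96]
 [165 167 170 170 176 180 140  96  79  65  38  40  44  66  72 101 100  97  96  97  95  97  95  96  96  98  94  96]
 [170 171 173 154 122 116 169 112  88 108  80  89 105 103  99  98  97  95  95  96  97  95  95  95  96  97  95 101]
 [171 125 116 173 173 175 170 143  85  90  99 100  96  69  70  97  97  97  98  94  94  94  95  95  95 105 125  86]
 [172 173 174 172 170 172 173 167  79  95  96  75  51  55  78  99
[... 1190 characters left out ...]
  93 101]
 [ 94  97  95  99  94  58  64  77  76  75  77  74  63  68  77  75  73  77  74  75  74  74  73  73  87 101 146 184]
 [ 96  97  98  96  96  55  50  78  76  76  76  76  76  75  75  77  75  74  76  76  75  75  61  67 107 164 108  89]
 [ 99  93  97  94  95  70  63  65  77  77  74  76  76  77  75  73  78  74  75  61  59  52  51  64  61  87  68  91]
 [ 96  94  94  95  94  66  44  52  78  76  78  76  73  74  78  76  74  62  49  53  62  53  63  52  64  97  94  94]
 [ 95  97  98  98  94  81  48  50  64  75  75  75  78  75  60  54  49  51  58  66  49  53  51  51  66  95  94  97]
 [ 97  95  97  94  92  90  46  46  54  79  75  62  60  52  55  64  58  58  52  52  51  58  74  89  96  99  93  92]]
```

```bash
python3 - <<'E'
from h import *
import sys
np.set_printoptions(threshold=sys.maxsize,linewidth=250)
g=grab_frame("scene")
G=cv2.cvtColor(g["pixels"],cv2.COLOR_RGB2GRAY)
p=cv2.imread("pics/pin.png",0)[0:400,480:780];p=cv2.resize(p,(75,100),interpolation=cv2.INTER_AREA)  # origin (235,125)
q=p[57:83,5:33];print(q)
print((100*G[182:208,240:268].astype(float)/q).astype(int))
c=g["pixels"][186:200,246:260];print((c[:,:,0].astype(int)-c[:,:,2]))
f=grab_frame("top");print(pinpoint("scene","pin_tip")[:2],pinpoint("scene","pin_grip")[:2])
E
```

```text
[[162 161 161 160 162 159 158 161 162 162 162 162 162 162 162 162 161 161 164 164 162 166 169 135 112 115 159 162]
 [159 158 161 159 160 160 160 162 162 163 163 162 162 160 160 163 165 161 163 164 142 121 118 158 162 159 163 164]
 [159 161 161 162 162 162 163 161 161 163 161 162 161 162 162 161 161 153 135 124 160 162 160 165 164 162 160 162]
 [162 163 159 162 162 161 162 162 162 162 164 163 161 163 162 136 124 161 163 160 164 164 162 161 162 164 163 164]
 [162 162 162 162 163 161 162 163 165 162 165 164 131 126 162 163 160 164 164 164 161 163 162 164 164 165 165 164]
 [162 162 163 162 162 164 163 166 168 133 119 137 161 162 164 164 163 160 163 162 162 165 163 164 163 163 162 163]
 [160 162 164 162 164 164 142 119 119 158 162 163 164 164 162 161 162 161 165 165 163 164 163 162 162 163 163 160]
 [165 161 159 149 125 123 161 162 159 163 164 163 161 163 163 163 162 164 164 164 163 163 164 163 163 158 149 118]
 [160 130 125 160 162 162 165 163 163 162 162 162 162 164 163 164 164 164 163 164 166 162 158 154 129 108 111  88]
 [163 163 161 164 164 164 163 163 162 161 163 163 165 165 165 165
[... 4857 characters left out ...]
05 102 105 105 106 102]]
[[-6  4 -3 -2 -3 -2 -4 -1 -2 -2 -3 -1 -1  4]
 [-7  1  0 -2 -3 -2 -3 -3 -1 -2  1  5  6  7]
 [-5  2  6  2 -3 -1 -2  3  3  6  8  8  6  8]
 [-8  0  7  8  3  4  8  7  6  7  7  6  6  6]
 [-4 -4  7  7  4  6  7  3 -1  6  6  6  6  6]
 [-7 -6  8  6  7  6 -3 -2  1  7  5  5  8  8]
 [-6 -8  4  7  7  4  3  4  6  6  5  7  4  2]
 [-8 -6  7  7  7  6  5  6  5  6  3 -1 -5 -4]
 [-7 -7  5  8  7  6  6  5  3  0 -5 -4 -3 -6]
 [-7 -7 -7  5  7  1  1  0  0 -1 -5 -6 -3 -5]
 [-5 -6 -6 -6 -5 -5 -2  1  2 -1 -4 -4 -5 -4]
 [-2 -4 -3 -4 -5 -4 -5 -3  0 -4 -4 -3 -4 -4]
 [-4 -7 -6 -4 -3 -6 -4 -4 -3 -4 -5 -5 -4 -6]
 [-4 -4 -6 -6 -5 -3 -1 -2 -4 -1 -4 -4 -4 -4]]
[] [{'location': [226.9, 153.7], 'p': 0.52}]
```

The image check is ambiguous because the finger hides the shank. The position estimates agree to about 1 mm, so I'll lower slowly and watch the force.

```bash
python3 -m inch '0 -0.03 0.02 -0.6 0 0 0;0 -0.03 0.02 -1.2 0 0 0;0 -0.03 0.02 -1.6 0 0 0;0 -0.03 0.02 -2 0 0 0;0 -0.03 0.02 -2 0 0 0'
```

```text
t: 29.78
eef_pos: [0.5855, -0.0819, 0.1771]
ee_rot: [3.141, 0.0, 1.559]
force: [-0.8, -0.5, -0.4]
width: 0.0177
```

```bash
python3 -m inch '0 0 0 -0.4 0 0 0;0 0 0 -0.8 0 0 0;0 0 0 -1.2 0 0 0;0 0 0 -1.6 0 0 0;0 0 0 -1.6 0 0 0'
```

```text
t: 30.4
eef_pos: [0.5854, -0.0819, 0.1607]
ee_rot: [3.142, 0.0, 1.559]
force: [0.8, -1.1, -1.4]
width: 0.0175
```

```bash
python3 -m inch '0 0 0 -0.6 0 0 0;0 0 0 -1.2 0 0 0;0 0 0 -1.8 0 0 0;0 0 0 -2.2 0 0 0;0 0 0 -2.4 0 0 0;0 0 0 -2.55 0 0 0;0 0 0 -2.55 0 0 0'
```

```text
t: 31.28
eef_pos: [0.5855, -0.082, 0.1355]
ee_rot: [3.141, 0.001, 1.56]
force: [-0.5, -0.6, 2.1]
width: 0.0177
```

```bash
python3 -m inch '0 0 0 -0.15 0 0 0;0 0 0 -0.25 0 0 0;0 0 0 -0.25 0 0 0'
```

```text
t: 31.65
eef_pos: [0.5858, -0.082, 0.1352]
ee_rot: [3.14, 0.001, 1.56]
force: [-5.5, 2.2, 15.6]
width: 0.0173
```

The collar is seated: a firm stop at 15 N, at the expected height. I'll let go and withdraw.

```bash
python3 -m inch '0 0 0 0.1 0 0 0;0.5 0 0 0.1 0 0 0;0.5 0 0 0.1 0 0 0;0.5 0 0 0.1 0 0 0;0.5 0 0 0.1 0 0 0;0.5 0 0 0.2 0 0 0;0.5 0 0 3 0 0 0;0.5 0 0 8 0 0 0;0.5 -3 3 13 0 0 0;0.5 -8 7 15 0 0 0;0.5 -12 11 15 0 0 0;0.5 -12 11 15 0 0 0'
python3 - <<'E'
from h import *
import sys
np.set_printoptions(threshold=sys.maxsize,linewidth=250,precision=4,suppress=True)
f=grab_frame("top");g=grab_frame("scene");s=telemetry.get_state();print(s["force"],s["width"],s["eef_pos"])
for n,z in(("pin_grip",.1485),("lid_edge",.1215),("tray_grip",.08),("tray_lip",.003),("tip_box",0),("pipette",0),("beaker",0)):
  for c,F in(("top",f),("scene",g)):
    print(n,c,[(round(r["p"],2),np.round(r["location"],1),at_z(F,r["location"],z)) for r in pinpoint(c,n)[:2]])
for X in((.5858,-.082,.1715),(.5858,-.082,.1485),(.5858,-.082,.1235)): print("exp px",proj(g,X),proj(f,X))
G=cv2.cvtColor(g["pixels"],cv2.COLOR_RGB2GRAY);print(G[182:208,240:268])
E
```

```text
t: 33.15
eef_pos: [0.4638, 0.0301, 0.2867]
ee_rot: [3.137, -0.001, 1.564]
force: [0.7, -0.4, 0.4]
width: 0.0437
[-0.173  -0.5565  0.1048] 0.04364238898215325 [0.4656 0.0285 0.2859]
pin_grip top [(0.61, array([310.7, 203.2]), array([ 0.5823, -0.0747,  0.1485])), (0.22, array([311.2, 205.9]), array([ 0.576 , -0.076 ,  0.1485]))]
pin_grip scene [(0.66, array([240.2, 174.2]), array([ 0.5887, -0.1609,  0.1485])), (0.52, array([255.2, 191.2]), array([ 0.5756, -0.0876,  0.1485]))]
lid_edge top [(0.93, array([324.9, 202.9]), array([ 0.5864, -0.1103,  0.1215]))]
lid_edge scene [(0.72, array([272.3, 133.2]), array([ 0.4276, -0.2962,  0.1215])), (0.7, array([250.4, 194.9]), array([ 0.5852, -0.1019,  0.1215]))]
tray_grip top [(0.65, array([144.7, 232.3]), array([0.5108, 0.3259, 0.08  ]))]
tray_grip scene [(0.94, array([356.4, 323. ]), array([0.5029, 0.3216, 0.08  ]))]
tray_lip top []
tray_lip scene [(0.78, array([308.2, 265. ]), array([0.5085, 0.1047, 0.003 ]))]
tip_box top [(0.66, array([236.2, 152.5]), array([0.7279, 0.1131, 0.    ]))]
tip_box scene []
pipette top [(0.95, array([139.9, 154.3])
[... 2704 characters left out ...]
  90  97]
 [ 93  96  94  97  93  59  64  76  74  75  73  72 105 139 145 137 113  70  75  74  75  76  75  75  84  98 140 177]
 [ 94  97  96  96  91  54  54  76  76  77  75  76  74  70  71  69  64  71  76  74  75  73  61  66 105 160 102  87]
 [ 95  93  94  92  91  68  60  63  76  76  74  74  72  76  75  75  72  77  72  64  62  49  52  62  65  83  68  86]
 [ 91  91  93  94  91  66  49  54  76  77  75  77  75  73  73  75  75  59  54  52  66  55  65  54  66  94  93  92]
 [ 93  92  93  93  95  79  46  46  67  72  75  75  76  75  60  57  52  52  61  65  53  52  54  53  68  94  93  94]
 [ 94  96  94  93  93  88  46  52  55  77  70  65  62  52  53  66  58  57  53  50  54  56  74  86  94  91  91  89]]
```

```bash
python3 -c "
from station import arm;print(arm.job_done())"
```

```text
the job is handed in; nothing more can be done
None
```

I did every step in the order asked and handed the job in at about 33 s of the 72 s allowed. One thing I could not confirm by eye is all three flasks lying in the box.

**What I did:**
- Carried the tray by its handle, tipped it to about 40° with its lip over the box, and set it back flat on the worktop, empty.
- Pushed the lid shut from behind.
- Moved the pin from the keeper to the lugs, pushed it home, let go and withdrew.

**Last checks:**
- **Lid:** it stopped the finger at 124.5 mm with about 32 N, which is the height given for the shut lid.
- **Pin:** it met no resistance on the way in, then stopped firmly at about 15 N at the expected height. The camera shows the barrel upright and the collar on the lid's lug.
- **Bystanders:** the tip box, pipette and beaker are where they were, within measuring error. The gripper is open and touching nothing.

**Not confirmed:** two flasks showed in the box during the pour, but later pictures before the lid was shut showed none inside it. A bright surface about 70 mm up in the box may have hidden them. I also saw no flasks left on the tray or the worktop, and the load on the arm fell by about 1.2 N, against 0.88 N for three flasks. The tip of the pin was hidden by a finger during the approach, so I put it in by position and force.

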